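# Fit the stub arbor to the tilted welding positioner

## Task

Get the welding positioner ready for the next drum: pull the spatter plug out of its tilted spindle and stand it in the free hole of the tool rack. Then take the stub arbor (the tool with the plain stepped cylindrical end) from the rack and seat its taper gently in the spindle, drive slots over the two dogs and flange fully home, before you swing the lock ring by its lever clockwise to the stop and let go. Leave the pointed centre, the drill chuck and the other things on the table where they are.

Things in the scene. Friction and masses are not known exactly. Their poses are not given: they have to be found in the camera images.
- plug: Spatter plug, turned aluminium, 125 mm long, 0.2 kg, round. Origin: centre of the underside of its flange (54 mm diameter, 6 mm thick); z along it, out of the taper. Below: a 55 mm taper (43 mm diameter, 27 mm at the end). Above: a plain stem of 28 mm diameter, z = 6 to 70 mm, to hold it by. It starts loose in the spindle, its origin at spindle_mouth.
- arbor: Stub arbor, steel, 0.6 kg. Origin: centre of its flange's underside; z along it, out of the shank. Below: a 65 mm taper (44 to 25.5 mm diameter) and 7 mm stud. Flange 72 mm diameter, z = 0 to 14, two drive slots 18 mm wide cut through its rim at +x and -x to 27.5 mm from the axis. Above: 44 mm cylinder, z = 14 to 75 (hold here), 28 mm nose to 92. Hangs in a rack hole.
- spindle_mouth (a point): Centre of the spindle's flat face, at the mouth of its bore (46 mm diameter, 7:24 taper, 69 mm deep). z points out of the bore and leans 35 degrees from vertical, roughly towards the robot; x runs through the two dogs. A seated arbor has its origin here, z along z, slots over the dogs (either way round).
- spindle_dog (a point): On the spindle's face, middle of the foot of one of its two steel dogs, 33.5 mm from the axis; the other is opposite. Axes as spindle_mouth. Dogs: 9 mm high, 29 to 38 mm from the axis, 15 mm wide (12 mm at the top). The spindle starts turned up to 20 degrees either way about its axis; its gearbox holds it (12 N m).
- lock (a joint): Turn of the lock ring in rad: 0 open, 1.05 locked (stop), growing clockwise looking down into the spindle. Ring 100/77 mm diameter, top 22 mm above the face; two lugs 12 mm wide reach in to 29 mm from the axis, 16.5 to 22 mm above the face: above the dogs when open, over the flange when locked. Starts within 0.06 of open, stays where left, 3 N at the knob; blocked if the flange is not down.
- lock_knob (a point): On the axis of the black round knob (22 mm diameter, from 28 mm below to 18 mm above this point) at the end of the lock ring's lever, parallel to the spindle's axis, 85 mm from it and 48 mm above the plane of the face. Open, the lever points 60 degrees clockwise from the spindle's x, looking down into the spindle (to the robot's right, away from it); locking swings it clockwise by 1.05 rad, towards the robot.
- rack_free (a point): Centre of the rack's free hole at the plate's upper face, 95 mm above the table; axes as the rack's, z up. A plug standing in it rests on its flange, its origin here.
- rack: Tool rack, fixed, 235 x 235 mm: a 12 mm aluminium plate, top 95 mm above the table, on two blue sheet sides; four through holes of 48 mm diameter at the corners of a 115 mm square. Three hold tools by their flanges, shanks down; the free one is at -x -y of the rack. Origin: centre of its underside.
- positioner: Bench welding positioner, fixed: grey base 250 x 220 mm with two cheeks, a blue gear head tilted 35 degrees between them, gear motor at the back. Origin: middle of its foot, at table height; the spindle mouth lies at (-30, 0, 190) mm and leans to its -x.
- centre: Dead centre, steel, shank and flange as the arbor's, with a 60-degree point, 78 mm above the flange's underside (origin there, z up). It hangs in the rack and stays there.
- chuck: Drill chuck, steel, shank and flange as the arbor's, with a stout 54 mm sleeve and three small jaws, 90 mm above the flange's underside (origin there, z up). It hangs in the rack and stays there.
- drum_a: Perforated aluminium drum, 100 mm diameter, 110 mm long, lying on two low steel feet, 2 kg, not part of the job. Origin: centre of its underside.
- drum_b: A second drum like it. Origin: centre of its underside.
- hammer: Hammer with a wooden handle, lying on the table, not part of the job. Origin: under its middle, at table height.
- clamp: Steel screw clamp with an orange handle, 240 mm long, lying on the table, not part of the job. Origin: under the middle of its bar, at table height.
- brush: Brush with a wooden handle lying on the table, not part of the job. Origin: under its middle, at table height.
- disc: Flat steel disc, 130 mm diameter, 14 mm thick, with a hole, lying on the table, not part of the job. Origin: centre of its underside.
Things that resemble listed ones, but are neither listed nor needed, are in the scene too. Leave any brown or orange look-alike of the arbor alone. What is shaped like the plug but blue is not meant.

How it is judged:
By the outcome, as a careful person would: the job done as asked, in the order asked, and still so for the second after the job is handed in, with the robot touching nothing.
It also fails if it takes over 67 s, if anything falls off the work surface, if the arm or the gripper's body presses on something with over 40 N, if the wrist force passes 120 N, or if a joint passes its speed limit or range.

## Robot

A 7-joint arm with a two-finger parallel gripper is mounted at the origin on the work surface. World frame = base frame: x ahead of the robot, y to its left, z up, the work surface at z = 0. Lengths are in m, angles in rad, forces in N, time in s.
With the tool pointing down it reaches from about 0.425 to 0.95 m from the base axis. Payload 4.7 kg.
Tool frame: the origin (TCP) lies between the finger pads; the fingertips stand 25 mm ahead of it and the grasp point (between the pads) lies 6 mm ahead of it; z points along the fingers, y is the line along which they close (so a half turn about z gives the same grasp; the last joint's range is limited). The gripper opens to 85 mm and grips with 20 to 120 N. Pads are 22 mm wide; open, the fingers measure 114 mm over their backs; the gripper's body (76 mm by 85 mm) begins 54 mm behind the grasp point. The pads swing forward as they close: fully open they stand 13 mm farther back than shut.
Start: joints at [-1.26, 0.469, -0.049, 1.532, 0.024, 1.141, -0.082], TCP at [0.225, 0.636, 0.223] pointing down, gripper open.
Joint ranges: [-2.59, 2.59], [-0.33, 1.99], [-1.39, 1.29], [0.1, 2.45], [-1.04, 4.18], [0.21, 1.99], [-2.66, 2.66]. Speed limits (rad/s): [2.57, 2.57, 3.14, 3.14, 3.14, 3.14, 3.14].

## Interface

Orientations are given as a 3x3 rotation matrix whose columns are the frame's x, y, z axes.
In Python, from rig import * gives the robot as it stands. Calls block until the motion is done:
- movep(position, orientation): joint-space move of the TCP to a pose.
- move_l(position, attitude=None, feed=0.15, until_force=None): straight line of the TCP; attitude=None keeps the orientation; feed is the mean speed in m/s. With until_force (N) it stops when the force on the tool has changed by that much, and returns True; else False.
- move_joints(angles): joint-space move.
- command_gripper(opening, newtons=None): finger opening in m; newtons is the grip in N (None keeps the last); returns when the fingers have stopped.
- sleep(seconds).
- inverse_kinematics(position, orientation): joint angles nearest the present ones, or None.
- sense(): the state.
- camera(name): name is "scene" or "top" or "wrist"; returns (picture, depth): 480x640x3 uint8, red, green, blue; 480x640 float32, m along the optical axis (not along the pixel's ray), 0 where there is no reading.
- camera_params(name): a dict with "K" (3x3 intrinsics, pixels), "position" and "rotation" of the camera in the world; the wrist camera has in their place "tool_from_camera" (4x4, takes a point from camera to tool coordinates, whose origin is the TCP and whose axes are the flange's). Camera axes: x right, y down, z forward; pixel columns grow to the right and rows downward; lengths in m; the calibration is good to about 2 mm. A picture is of the moment at which its call begins: read the wrist's pose just before it. camera_params takes no time and is no camera call.
A pose or a line that the arm cannot do raises Unreachable and nothing moves.
- finish_job(): hands the job in; it is judged then, once.
The state is a dict: "time_s": time; "joint_pos": joint angles; "qd": joint speeds; "joint_efforts": joint torques, N m; "position": TCP position; "tcp_rot": TCP orientation; "wrist_force": force on the tool from outside, world axes, zero at the start; "ft_torque": the same for the moment, N m; "finger_gap": finger opening in m; "gripper_force": force on a finger pad.
Only numpy, scipy, OpenCV 4.12 (cv2) and the standard library are available. Lean on these libraries where they do the work, as an engineer would, in place of code of your own. Each camera call takes 0.05 s, during which the arm holds its last target. There are 200 camera calls.

## Working session

There is one attempt and no reset: what is moved stays moved. The work goes in short steps, each a Python script; the robot and the scene stay as the last script left them, time stands still between calls to the robot, and variables do not carry over. Pictures are saved under pics/ and viewed, at most 10 in all, crops included, and the job is handed in when it is done.

```bash
ls; mkdir -p pics; python3 - <<'E'
from rig import *
import cv2,numpy as np
for n in ("scene","top"):
    im,d=camera(n); cv2.imwrite(f"pics/{n}0.png",im[:,:,::-1]); np.save(f"pics/{n}0.npy",d)
    p=camera_params(n); print(n,p)
print(camera_params("wrist")); print(sense())
E
```

```text
pics
scene {'K': array([[448.38165996,   0.        , 319.1984716 ],
       [  0.        , 448.38165996, 237.51404813],
       [  0.        ,   0.        ,   1.        ]]), 'position': array([1.17932579, 0.43096665, 1.01473695]), 'rotation': array([[-0.59570764,  0.5705712 , -0.56531488],
       [ 0.80308426,  0.43512939, -0.40708486],
       [ 0.01371422, -0.69649904, -0.71742665]])}
top {'K': array([[613.03598212,   0.        , 313.47206279],
       [  0.        , 613.03598212, 244.67322474],
       [  0.        ,   0.        ,   1.        ]]), 'position': array([ 0.30689484, -0.03442118,  1.73844539]), 'rotation': array([[ 0.01762909, -0.99114341,  0.13162053],
       [-0.99969397, -0.01975798, -0.01488601],
       [ 0.01735473, -0.13131782, -0.9911884 ]])}
{'K': array([[375.76746432,   0.        , 317.12555528],
       [  0.        , 375.76746432, 238.25089174],
       [  0.        ,   0.        ,   1.        ]]), 'tool_from_camera': array([[ 8.88083507e-04, -9.44533021e-01, -3.28415261e-01,
         8.62446490e-02],
       [ 9.99999401e-01,  6.28636518e-04,  8.96167324e-04,
     
[... 349 characters left out ...]
0100e-03, -2.35140659e-03,  2.40097892e-05, -3.98329639e-03,
       -1.00769990e-03, -1.20848116e-03,  1.87776227e-04]), 'joint_efforts': array([ 2.20479567e-03, -5.11516821e+01, -4.63533145e-02, -2.38387871e+01,
        1.07973372e-02,  4.31943568e-03, -4.29505008e-06]), 'position': array([0.22481658, 0.63589616, 0.22193727]), 'tcp_rot': array([[-9.42818259e-01,  3.33306876e-01, -5.06912880e-04],
       [ 3.33307249e-01,  9.42816713e-01, -1.70970954e-03],
       [-9.19320105e-05, -1.78090311e-03, -9.99998410e-01]]), 'wrist_force': array([0.37224952, 0.159091  , 0.02093067]), 'ft_torque': array([-0.04024806, -0.04552118,  0.02690365]), 'gripper_force': 0.0, 'finger_gap': 0.08519803291545289}
```

View pics/scene0.png

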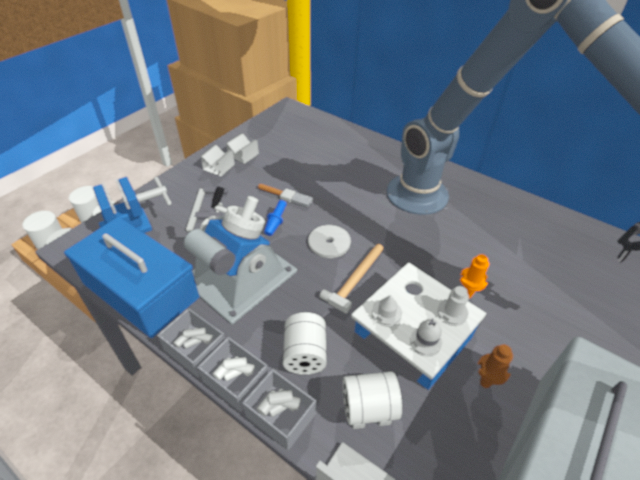

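View pics/top0.png

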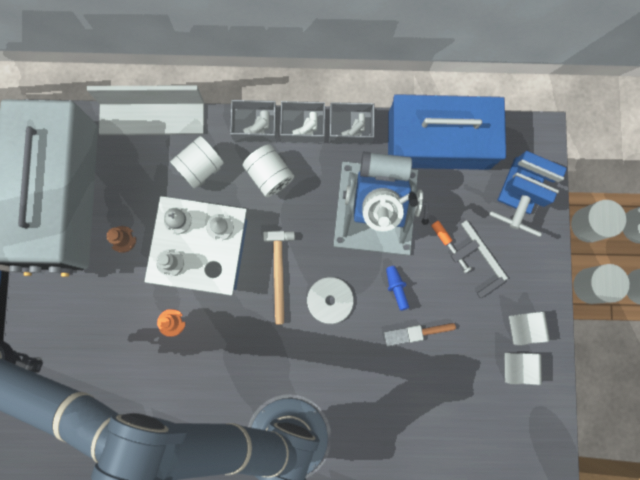

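The scene view shows the positioner at (245,225) with the plug in its spindle, and the rack at (420,320) with its free hole at (413,288). The tools there are the arbor (457,302), the centre (388,310) and the chuck (428,332). In the top view the free hole is at (213,270), the arbor at (170,262), the spindle at (385,210) and the black knob at about (417,198).

```bash
cat > h.py <<'E'
from rig import *
import cv2,numpy as np
def R_(z,y):
    z=np.array(z,float);z/=np.linalg.norm(z);y=np.array(y,float);y-=y@z*z;y/=np.linalg.norm(y)
    return np.column_stack([np.cross(y,z),y,z])
def shot(n,f):
    s=sense(); im,d=camera(n); p=camera_params(n)
    if n=="wrist":
        T=p["tool_from_camera"]; R=s["tcp_rot"]@T[:3,:3]; t=s["tcp_rot"]@T[:3,3]+s["position"]
    else: R,t=p["rotation"],p["position"]
    np.savez("pics/"+f,im=im,d=d,R=R,t=t,K=p["K"]); cv2.imwrite(f"pics/{f}.png",im[:,:,::-1])
def load(f): return np.load(f"pics/{f}.npz")
def cloud(o):
    K=o["K"];v,u=np.mgrid[:480,:640];r=np.stack([(u-K[0,2])/K[0,0],(v-K[1,2])/K[1,1],np.ones_like(u)],-1)
    P=(r*o["d"][...,None])@o["R"].T+o["t"]; P[o["d"]<=0]=np.nan; return P
def ray(o,px,z):
    K=o["K"];r=o["R"]@np.array([(px[0]-K[0,2])/K[0,0],(px[1]-K[1,2])/K[1,1],1]);return o["t"]+r*(z-o["t"][2])/r[2]
def proj(o,P):
    c=o["R"].T@(np.array(P)-o["t"]);q=o["K"]@c;return q[:2]/q[2]
E
python3 - <<'E'
from h import *
p=camera_params("top");o=dict(K=p["K"],R=p["rotation"],t=p["position"],d=np.load("pics/top0.npy"))
C=[ray(o,q,.095) for q in [(158,198),(246,207),(236,294),(146,284)]]
print("rack corners",np.round(C,3),np.mean(C,0)); print("hole",ray(o,(213,270),.095))
c=np.mean(C,0)
P=cloud(o)
for q in [(385,210),(387,198),(417,198),(170,262),(219,228),(177,218),(365,210),(180,270)]: print(q,np.round(P[q[1],q[0]],3))
# look poses
sp=np.array([.60,-.21,.2])
c=np.mean(C,0)
for xy in [c[:2]]:
    for a in np.arange(0,6.3,.785):
        R=R_([0,0,-1],[np.cos(a),np.sin(a),0])
        q=inverse_kinematics([xy[0],xy[1],.36],R); print(round(a,2),None if q is None else np.round(q,2))
E
```

```text
rack corners [[0.645 0.366 0.095]
 [0.625 0.126 0.095]
 [0.388 0.145 0.095]
 [0.41  0.386 0.095]] [0.51703104 0.25595273 0.095     ]
hole [0.45124042 0.20917112 0.095     ]
(385, 210) [ 0.598 -0.235  0.231]
(387, 198) [ 0.628 -0.239  0.234]
(417, 198) [ 0.647 -0.329  0.156]
(170, 262) [0.463 0.309 0.166]
(219, 228) [0.557 0.19  0.149]
(177, 218) [0.578 0.296 0.169]
(365, 210) [ 0.599 -0.186  0.22 ]
(180, 270) [0.448 0.294 0.109]
0.0 [-0.84  0.22  0.38  1.59 -0.08  1.34 -0.45]
0.78 [-0.72  0.22  0.23  1.59 -0.05  1.34  0.3 ]
1.57 [-0.61  0.22  0.1   1.58 -0.02  1.34  1.06]
2.36 [-0.52  0.22 -0.02  1.58  0.    1.35  1.82]
3.14 [-0.41  0.23 -0.15  1.57  0.03  1.35  2.58]
3.92 [-1.36  0.34  1.12  1.62 -0.31  1.38 -2.56]
4.71 [-1.03  0.24  0.62  1.6  -0.14  1.35 -1.96]
5.5 [-0.93  0.23  0.49  1.6  -0.11  1.34 -1.21]
6.28 [-0.84  0.22  0.38  1.59 -0.08  1.34 -0.45]
```

```bash
python3 - <<'E'
from h import *
movep([.517,.256,.34],R_([0,0,-1],[0,-1,0]) if 0 else R_([0,0,-1],[0,1,0])); shot("wrist","rack1")
ax=np.array([-np.sin(.611),0,np.cos(.611)]); m=np.array([.60,-.235,.2])
best=None
for a in np.arange(0,6.28,.26):
    y=np.array([0,1,0])*np.cos(a)+np.cross(ax,[0,1,0])*np.sin(a)
    R=R_(-ax,y); q=inverse_kinematics(m+.2*ax,R)
    if q is not None:
        print(round(a,2),np.round(q,2))
        c=np.abs(q-sense()["joint_pos"]).max()
        if best is None or c<best[0]: best=(c,q,a)
print(best[2]); move_joints(best[1]); shot("wrist","spin1"); s=sense(); print(s["position"],s["time_s"],np.round(s["wrist_force"],1))
E
```

```text
0.0 [-0.58 -0.3   0.93  2.07  0.02  0.68  1.95]
0.26 [-0.61 -0.31  0.95  2.07  0.06  0.68  2.18]
0.52 [-0.63 -0.32  0.96  2.07  0.08  0.68  2.42]
0.78 [-0.65 -0.33  0.96  2.07  0.1   0.68  2.66]
1.04 [ 1.76 -0.1  -1.09  1.99 -0.65  0.79 -2.65]
1.3 [ 1.76 -0.1  -1.09  1.99 -0.65  0.79 -2.39]
1.56 [ 1.76 -0.1  -1.09  1.99 -0.65  0.79 -2.13]
1.82 [ 1.76 -0.1  -1.09  1.99 -0.65  0.79 -1.87]
2.08 [ 1.76 -0.1  -1.09  1.99 -0.65  0.79 -1.61]
2.34 [ 1.76 -0.1  -1.09  1.99 -0.65  0.79 -1.35]
2.6 [ 1.48 -0.08 -0.85  2.   -0.6   0.77 -1.15]
2.86 [ 1.24 -0.08 -0.64  2.01 -0.56  0.75 -0.93]
3.12 [ 1.02 -0.08 -0.44  2.01 -0.54  0.74 -0.7 ]
3.38 [ 0.08 -0.13  0.43  2.05 -0.36  0.7  -0.6 ]
3.64 [ 0.04 -0.14  0.46  2.06 -0.35  0.7  -0.35]
3.9 [-0.02 -0.15  0.5   2.06 -0.33  0.69 -0.11]
4.16 [-0.09 -0.16  0.57  2.06 -0.31  0.69  0.13]
4.42 [-0.18 -0.17  0.64  2.06 -0.27  0.69  0.36]
4.68 [-0.25 -0.19  0.7   2.06 -0.23  0.68  0.58]
4.94 [-0.32 -0.2   0.76  2.07 -0.19  0.68  0.81]
5.2 [-0.39 -0.22  0.81  2.07 -0.15  0.68  1.03]
5.46 [-0.45 -0.24  0.85  2.07 -0.1   0.67  1.25]
5.72 [-0.5  -0.26  0.88  2.07 -0.06  0.67  1.47]
5.98 [-0.54 -0.28  0.91  2.07 -0.02  0.68  1.69]
6.24 [-0.58 -0.3   0.93  2.07  0.02  0.68  1.91]
4.68
[ 0.48625408 -0.23367669  0.36385843] 3.7833 [-0.6 -0.3  0.4]
```

View pics/rack1.png

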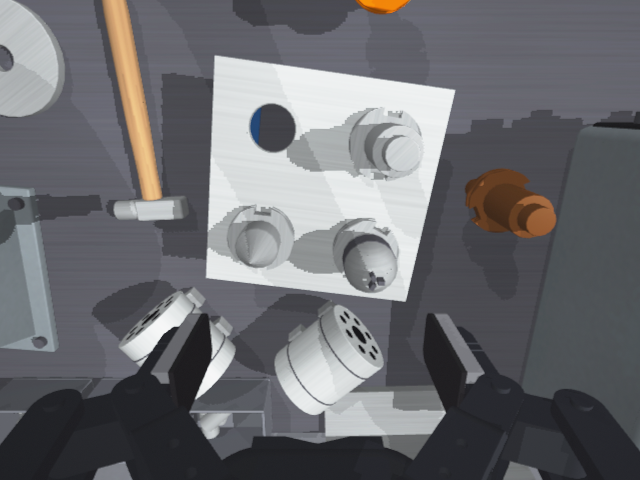

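View pics/spin1.png

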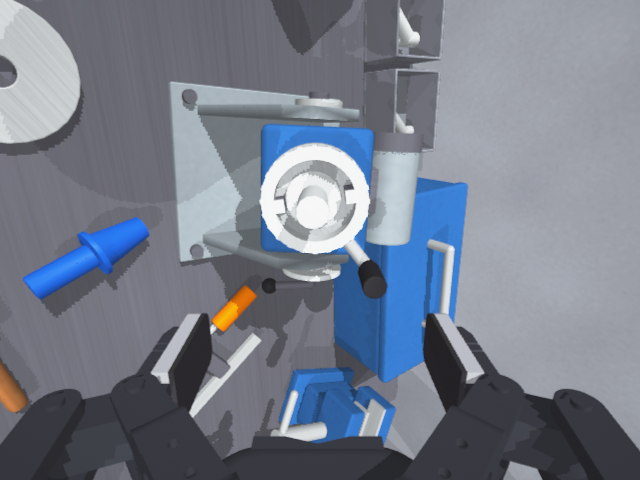

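rack1 shows the free hole at (273,128), the arbor at (388,145) with its slots near (390,113) and (383,175), the centre at (262,238) and the chuck at (367,258). spin1 looks down the spindle: ring at (315,198), lugs near (350,195) and (281,204), knob at (373,282). Next I'll fit the ring numerically and enlarge both areas.

```bash
python3 - <<'E'
from h import *
o=load("spin1");P=cloud(o);im=o["im"]
a=cv2.resize(im[135:305,250:400],None,fx=3.5,fy=3.5,interpolation=cv2.INTER_CUBIC)
o2=load("rack1");b=cv2.resize(o2["im"][95:190,340:435],None,fx=2.7,fy=2.7,interpolation=cv2.INTER_CUBIC)
c=np.zeros((600,800,3),np.uint8);c[:a.shape[0],:a.shape[1]]=a;c[:b.shape[0],540:540+b.shape[1]]=b[:,:260]
cv2.imwrite("pics/crop1.png",c[:,:,::-1])
# ring plane
ax0=np.array([-.5736,0,.8192]); 
sub=P[140:258,258:374].reshape(-1,3);sub=sub[~np.isnan(sub[:,0])]
h=sub@ax0;hist,e=np.histogram(h,np.arange(h.min(),h.max(),.002));
for k in np.argsort(-hist)[:6]: print(round(e[k],4),hist[k])
rng=np.random.default_rng(0);best=(0,)
for _ in range(3000):
    t=sub[rng.choice(len(sub),3)];n=np.cross(t[1]-t[0],t[2]-t[0]);n/=np.linalg.norm(n)+1e-9
    if n[2]<0:n=-n
    if n@ax0<.97: continue
    m=abs((sub-t[0])@n)<.0015
    if m.sum()>best[0]: best=(m.sum(),m,n)
S=sub[best[1]];cc=S.mean(0);n=np.linalg.svd(S-cc)[2][2];n*=np.sign(n[2])
print("plane",best[0],n,np.degrees(np.arccos(n[2])),np.degrees(np.arctan2(n[1],n[0])),cc)
e1=np.cross([0,1,0],n);e1/=np.linalg.norm(e1);e2=np.cross(n,e1)
X=(S-cc)@np.c_[e1,e2]
from scipy.optimize import least_squares
# outer + inner edges
cen=np.zeros(2)
for it in range(6):
    r=np.hypot(*(X-cen).T);th=np.arctan2(*(X-cen).T[::-1]);ed=[]
    for k in range(72):
        w=(abs((th-(-np.pi+k*np.pi/36+np.pi/72)))<np.pi/72)&(r<.056)
        if w.sum()>3: ed.append(X[w][np.argmax(r[w])])
    ed=np.array(ed);f=least_squares(lambda p:np.hypot(*(ed-p[:2]).T)-p[2],[*cen,.05],loss="soft_l1",f_scale=.001);cen=f.x[:2]
C=cc+cen[0]*e1+cen[1]*e2
print("ring top centre",C,"R",f.x[2],"mouth",C-.022*n,abs(f.fun).mean())
# rack hole
p=cloud(o2);q=p[60:270,215:440].reshape(-1,3);q=q[abs(q[:,2]-.095)<.01];print("plate z",np.nanmedian(q[:,2]),len(q))
print("tops",p[145,402],p[150,375],p[118,372])
E
```

```text
-0.1709 1670
-0.1689 1424
-0.2169 911
-0.1929 858
-0.1669 846
-0.2189 807
plane 3871 [-0.57106232  0.05397876  0.8191301 ] 35.00219212383949 174.60025110459887 [ 0.59171344 -0.22728928  0.20848019]
ring top centre [ 0.59169857 -0.2292578   0.20859954] R 0.05016918409022324 mouth [ 0.60426194 -0.23044533  0.19057868] 0.0003906065771495874
plate z 0.09541816529218228 31191
tops [0.45798374 0.32541559 0.18733048] [0.46359184 0.3068359  0.17096273] [0.4396661  0.31170044 0.10908893]
```

View pics/crop1.png

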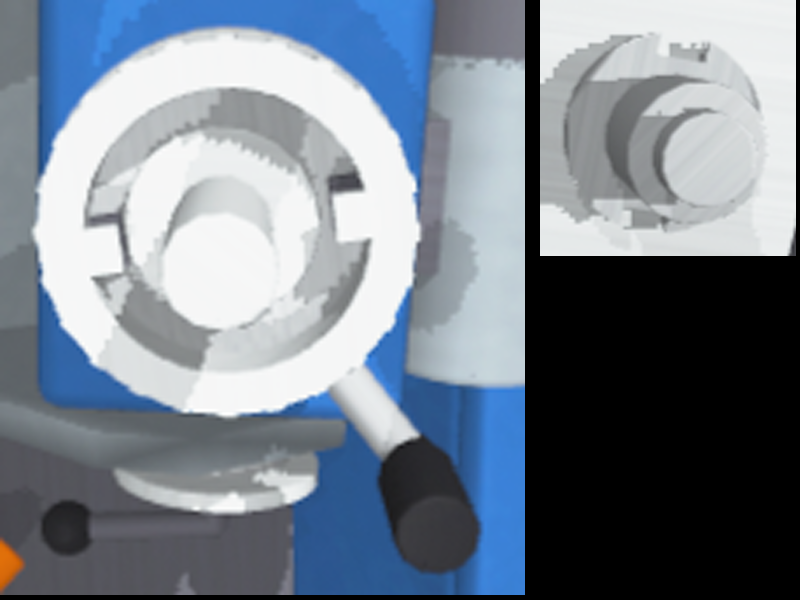

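The fit holds up: tilt is 35.0°, ring radius 50.2 mm and mouth height 190.6 mm. In the crop, the slots on the arbor's flange are near crop (688,50) and (640,215). Next I'll compute the rack and arbor positions.

```bash
python3 - <<'E'
from h import *
o=load("rack1");p=cloud(o)
C=np.array([ray(o,q,.095)[:2] for q in [(215,56),(454,90),(406,301),(206,278)]])
print("corners",C.round(4),"sides",np.linalg.norm(C-np.roll(C,1,0),axis=1).round(4)); c=C.mean(0)
# rack +x: away (from corners0->3), corner0=free corner (-x,-y)
x=(C[3]-C[0])+(C[2]-C[1]);x/=np.linalg.norm(x);y=np.array([-x[1],x[0]])
print("yaw",np.degrees(np.arctan2(x[1],x[0])),"centre",c,"free",c-.0575*(x+y),"arbor",c+.0575*(y-x))
# hole by image: dark blob on plate
g=o["im"].astype(int);m=((abs(p[...,2]-.095)>.006)|np.isnan(p[...,2])).astype(np.uint8);m=m[95:165,235:310]
n,l,st,ce=cv2.connectedComponentsWithStats(m);k=1+np.argmax(st[1:,4]);print("hole blob",ce[k]+[235,95],st[k],ray(o,ce[k]+[235,95],.095))
cn=max(cv2.findContours((l==k).astype(np.uint8),0,1)[0],key=len)[:,0]+[235,95]
from scipy.optimize import least_squares
def circ(W,z):
    f=least_squares(lambda q:np.hypot(*(W-q[:2]).T)-q[2],[*W.mean(0),.02],loss="soft_l1",f_scale=.0007);return f.x
W=np.array([ray(o,q,.095)[:2] for q in cn]);print("hole circ",circ(W,0))
sub=p[95:190,335:440].reshape(-1,3);
for z,d in((.187,.003),(.170,.003),(.109,.003)):
    S=sub[abs(sub[:,2]-z)<d];h=cv2.convexHull((S[:,:2]).astype(np.float32))[:,0];print(z,len(S),circ(h,0),np.median(S[:,2]))
E
```

```text
corners [[0.3841 0.1609]
 [0.4136 0.3928]
 [0.6463 0.3645]
 [0.617  0.1305]] sides [0.2349 0.2338 0.2345 0.2358]
yaw -7.197767881572717 centre [0.51526005 0.26216243] free [0.45100874 0.21231999] arbor [0.46541762 0.32641375]
hole blob [272.19169511 127.89476678] [  14    9   47   49 1758] [0.44984997 0.21311655 0.095     ]
hole circ [0.45029385 0.21313319 0.02302405]
0.187 977 [0.46512156 0.32617124 0.01367412] 0.1873680028653661
0.17 1101 [0.46506427 0.32638836 0.02163455] 0.1703645549133006
0.109 1529 [0.46522792 0.32652037 0.03583393] 0.10937377174925711
```

```bash
cat >> h.py <<'E'
AX=np.array([-0.5711,0.0540,0.8191]);AX/=np.linalg.norm(AX)
M=np.array([.6043,-.2304,.1906]);HOLE=np.array([.4505,.2128,.095]);ARB=np.array([.4652,.3264,.095])
E1=np.cross([0,1,0],AX);E1/=np.linalg.norm(E1);E2=np.cross(AX,E1)   # E1 ~ away/up, E2 ~ +y
def Rs(a): return R_(-AX,np.cos(a)*E1+np.sin(a)*E2)
def Rd(a): return R_([0,0,-1],[np.cos(a),np.sin(a),0])
def st(t=""): s=sense();print(t,"t",round(s["time_s"],2),"p",s["position"].round(4),"gap",round(s["finger_gap"],4),"F",s["wrist_force"].round(1),"T",s["ft_torque"].round(2),"g",round(s["gripper_force"],1))
E
python3 - <<'E'
from h import *
R=Rs(0)
for h in(.2,.154,.054): print(h,inverse_kinematics(M+h*AX,R))
command_gripper(.06,40)
movep(M+.15*AX,R); move_l(M+.054*AX,feed=.12,until_force=15); st("at")
command_gripper(.02,50); st("grip")
move_l(M+.154*AX,feed=.12); st("out"); shot("wrist","plug1")
for a in np.arange(0,6.28,.39): 
    q=inverse_kinematics(HOLE+[0,0,.16],Rd(a)); print(round(a,2),None if q is None else q.round(2))
E
```

```text
0.2 [-0.21502221 -0.188923    0.59148777  2.09939765 -0.11886299  0.61629906
  0.45936119]
0.154 [-0.2822931  -0.09576613  0.68734145  2.12221501 -0.25088442  0.52380222
  0.58497119]
0.054 [-0.25843544  0.16497804  0.7404615   2.13358527 -0.83308933  0.4214422
  1.11826516]
at t 5.47 p [ 0.5736 -0.2284  0.2361] gap 0.06 F [-0.1  0.1 -0.1] T [ 0.07  0.59 -0.05] g 0.0
grip t 5.89 p [ 0.5728 -0.2277  0.2354] gap 0.0245 F [-5.7  1.1  4.5] T [0.17 0.95 0.01] g 48.6
out t 6.88 p [ 0.5159 -0.2218  0.3158] gap 0.0248 F [ 0.6  0.2 -2.6] T [0.16 1.03 0.02] g 49.4
0.0 [-0.41  0.16 -0.13  1.9   0.02  1.09 -0.55]
0.39 [-0.54  0.15  0.01  1.9  -0.    1.09 -0.13]
0.78 [-0.61  0.15  0.1   1.91 -0.02  1.09  0.27]
1.17 [-0.68  0.15  0.18  1.91 -0.03  1.09  0.68]
1.56 [-0.76  0.15  0.26  1.91 -0.04  1.09  1.08]
1.95 [-0.89  0.15  0.41  1.92 -0.07  1.09  1.5 ]
2.34 [-1.02  0.15  0.56  1.93 -0.09  1.09  1.92]
2.73 [-1.2   0.17  0.77  1.94 -0.13  1.09  2.36]
3.12 [ 0.31  0.28 -0.99  1.86  0.26  1.14  2.34]
3.51 [ 0.47  0.39 -1.26  1.86  0.41  1.19  2.59]
3.9 [-1.47  0.24  1.13  1.94 -0.24  1.1  -2.62]
4.29 [-0.15  0.18 -0.43  1.88  0.08  1.1  -2.6 ]
4.68 [-0.22  0.17 -0.35  1.89  0.07  1.1  -2.19]
5.07 [-0.24  0.17 -0.32  1.89  0.06  1.09 -1.8 ]
5.46 [-0.32  0.16 -0.24  1.89  0.04  1.09 -1.39]
5.85 [-0.36  0.16 -0.19  1.89  0.03  1.09 -0.99]
6.24 [-0.4   0.16 -0.15  1.9   0.03  1.09 -0.6 ]
```

```bash
python3 - <<'E'
import cv2
im=cv2.imread("pics/plug1.png")[180:480,120:520];cv2.imwrite("pics/plug1c.png",im)
E
```

```text
(no output)
```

View pics/plug1c.png

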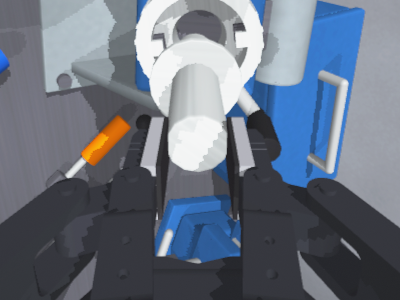

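The crop shows the plug clear of the spindle and held between the pads, with its stem end at (197,145). I'll check its pose in the hand from depth.

```bash
python3 - <<'E'
from h import *
o=load("plug1");P=cloud(o);s=sense();R,t=s["tcp_rot"],s["position"]
T=(P-t)@R
q=T[200:480,220:420].reshape(-1,3);q=q[~np.isnan(q[:,0])]
q=q[(abs(q[:,1])<.035)&(q[:,2]<.11)&(q[:,2]>-.04)&(q[:,0]>-.03)&(q[:,0]<.06)]
for z in np.arange(-.04,.07,.005):
    w=q[(q[:,2]>=z)&(q[:,2]<z+.005)&(abs(q[:,1])<(.0125 if z<.045 else .04))]
    if len(w)>5: print(round(z,3),len(w),"x",w[:,0].min().round(4),w[:,0].max().round(4),"y",w[:,1].min().round(4),w[:,1].max().round(4))
print(t,(M-t)@R)
E
```

```text
-0.04 93 x -0.0096 0.0124 y 0.0116 0.0125
-0.035 87 x -0.0092 0.0126 y 0.0116 0.0125
-0.03 73 x -0.0105 0.0128 y 0.0116 0.0125
-0.025 68 x -0.01 0.0126 y 0.0116 0.0125
-0.02 1925 x -0.0126 0.0133 y -0.0125 0.0123
-0.015 1172 x -0.0141 0.0142 y -0.0125 0.0125
-0.01 287 x 0.0056 0.0141 y -0.0125 0.0119
-0.005 268 x 0.0052 0.0141 y -0.0125 0.0122
-0.0 242 x 0.0053 0.0143 y -0.0125 0.012
0.005 227 x 0.0051 0.0141 y -0.0125 0.012
0.01 214 x 0.0054 0.0144 y -0.0124 0.0119
0.015 192 x 0.0053 0.0143 y -0.0122 0.0118
0.02 175 x 0.0061 0.0146 y -0.0124 0.0116
0.025 163 x 0.006 0.0143 y -0.0123 0.0114
0.03 151 x 0.0058 0.0144 y -0.0125 0.0115
0.035 142 x 0.0058 0.0144 y -0.0122 0.0114
0.04 130 x 0.0064 0.0145 y -0.0124 0.0111
0.045 1182 x 0.002 0.0275 y -0.0125 0.0125
0.05 191 x -0.0197 0.0273 y -0.0262 0.025
[ 0.51601303 -0.22175235  0.3156398 ] [-0.00041942  0.00122966  0.15330568]
```

```bash
python3 - <<'E'
from h import *
R=Rd(.9)
movep(HOLE+[-.0,0,.26],R); st("above")
move_l(HOLE+[0,0,.125],feed=.2); 
print(move_l(HOLE+[0,0,.0555],feed=.06,until_force=12)); st("down")
command_gripper(.05); st("rel")
move_l(HOLE+[0,0,.22],feed=.25); shot("wrist","rack2"); st("up")
o=load("rack2");p=cloud(o);q=p[...,:].reshape(-1,3);q=q[np.hypot(*(q[:,:2]-HOLE[:2]).T)<.04]
for z in(.101,.165): w=q[abs(q[:,2]-z)<.003];print(z,len(w),np.median(w,0) if len(w) else 0)
print("max z",np.nanmax(q[:,2]))
# oblique spindle views: camera offset; IK check
for b in (0,.15,.3,.45,-.3):
  for a in np.arange(0,6.2,.5):
    ax=np.array([-np.sin(.611-b),0.05,np.cos(.611-b)]);ax/=np.linalg.norm(ax)
    e=np.cross([0,1,0],ax);e2=np.cross(ax,e);R=R_(-ax,np.cos(a)*e+np.sin(a)*e2)
    q=inverse_kinematics(M+.15*ax,R)
    if q is not None: print(round(b,2),a,q.round(2))
E
```

```text
above t 8.53 p [0.4511 0.2113 0.3549] gap 0.0245 F [-0.1 -0.1 -3.1] T [ 0.02 -0.06 -0.03] g 49.4
False
down t 10.67 p [0.4505 0.2126 0.151 ] gap 0.0246 F [-2.5 -2.4  3.3] T [-0.47  0.57 -0.02] g 50.0
rel t 11.03 p [0.4508 0.2131 0.1506] gap 0.0501 F [ 0.7 -0.8  0.2] T [ 0.01 -0.01  0.01] g 0.0
up t 11.89 p [0.4495 0.2123 0.313 ] gap 0.0502 F [-1.2 -0.4  1.1] T [-0.03 -0.   -0.07] g 0.0
0.101 1218 [0.44073064 0.22232896 0.10138306]
0.165 833 [0.44960764 0.21355606 0.16525427]
max z 0.41351092310258514
0 0.0 [-0.58 -0.14  0.96  2.13 -0.14  0.51  0.49]
0 0.5 [-0.67 -0.17  1.03  2.13 -0.06  0.51  0.92]
0 1.0 [-0.72 -0.19  1.06  2.13 -0.01  0.51  1.37]
0 1.5 [-0.74 -0.2   1.08  2.13  0.01  0.51  1.86]
0 2.0 [-0.75 -0.2   1.08  2.13  0.03  0.51  2.34]
0 2.5 [-0.89 -0.29  1.15  2.14  0.24  0.53  2.65]
0 3.0 [ 1.09 -0.   -0.63  2.07 -0.42  0.54 -2.54]
0 3.5 [ 1.09 -0.   -0.63  2.07 -0.42  0.54 -2.04]
0 4.0 [ 1.09 -0.   -0.63  2.07 -0.42  0.54 -1.54]
0 4.5 [-0.02 -0.06  0.44  2.11 -0.35  0.52 -1.11]
0 5.0 [-0.17 -0.07  0.59  2.12 -0.32  0.52 -0.64]
0 5.5 [-0.37 -0.1   0.78  2.13 -0.25  0.52 -
[... 1303 characters left out ...]
0.93  0.2 ]
0.45 0.0 [-0.22  0.24  0.65  1.67 -0.18  1.12  0.46]
0.45 0.5 [-0.2   0.23  0.61  1.66 -0.17  1.12  0.95]
0.45 1.0 [-0.17  0.23  0.58  1.66 -0.16  1.12  1.44]
0.45 1.5 [-0.13  0.23  0.53  1.66 -0.14  1.12  1.92]
0.45 2.0 [-0.09  0.22  0.48  1.66 -0.13  1.12  2.41]
0.45 2.5 [ 1.15  0.43 -1.17  1.59  0.47  1.23  2.41]
0.45 3.0 [-0.54  0.35  1.12  1.68 -0.38  1.16 -2.63]
0.45 3.5 [-0.54  0.35  1.12  1.68 -0.38  1.16 -2.13]
0.45 4.0 [-0.54  0.35  1.12  1.68 -0.38  1.16 -1.63]
0.45 4.5 [-0.21  0.24  0.63  1.66 -0.17  1.12 -1.33]
0.45 5.0 [-0.21  0.24  0.63  1.66 -0.17  1.12 -0.83]
0.45 5.5 [-0.25  0.24  0.68  1.67 -0.19  1.12 -0.31]
0.45 6.0 [-0.23  0.24  0.66  1.67 -0.18  1.12  0.18]
```

The plug now stands in the rack: stem top at z=0.165, flange top at 0.101, centred on the hole. Next, two oblique looks at the dogs.

```bash
python3 - <<'E'
from h import *
movep(M+.15*AX,Rs(1.5)); shot("wrist","dogA")
ax=AX*np.cos(.3)+E1*np.sin(.3);R=R_(-ax,np.cos(4.6)*E1+np.sin(4.6)*E2)
movep(M+.15*ax,R); shot("wrist","dogB"); st()
c=np.zeros((600,800,3),np.uint8)
for i,(f,k) in enumerate((("dogA",0),("dogB",400))):
    o=load(f);u,v=proj(o,M).round().astype(int);w=50
    print(f,u,v,"crop origin",u-w,v-w,"scale 4")
    c[:400,k:k+400]=cv2.resize(o["im"][v-w:v+w,u-w:u+w],(400,400),interpolation=cv2.INTER_CUBIC)
cv2.imwrite("pics/dogs.png",c[:400,:,::-1])
E
```

```text
t 16.09 p [ 0.5587 -0.2227  0.3333] gap 0.0501 F [-1.4  0.3  0. ] T [ 0.05  0.3  -0.04] g 0.0
dogA 314 216 crop origin 264 166 scale 4
dogB 319 214 crop origin 269 164 scale 4
```

View pics/dogs.png

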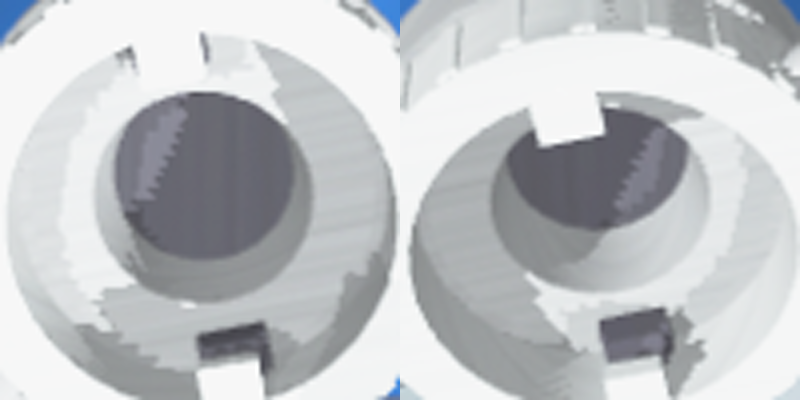

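The picture shows the empty bore in both views. The dog under the bottom lug appears dark: A at crop x 197–270, y 325–360, and B at crop x 600–668, y 312–360. Next I'll fit the angle against the model.

```bash
cat > fit.py <<'E'
from h import *
def pl(o,px,h):
    K=o["K"];r=o["R"]@np.array([(px[0]-K[0,2])/K[0,0],(px[1]-K[1,2])/K[1,1],1]);p=o["t"]+r*((M+h*AX-o["t"])@AX)/(r@AX)-M
    return np.array([p@E1,p@E2])*1000
def cp(f,c):
    org=dict(dogA=(264,166),dogB=(269,164))[f];k=400 if f=="dogB" else 0
    return ((c[0]-k+.5)/4-.5+org[0],(c[1]+.5)/4-.5+org[1])
E
python3 - <<'E'
from fit import *
for f,pts in (("dogA",[((95,200),0),((312,200),0),((205,305),0),((200,362),22),((265,355),22),((138,75),22),((207,68),22),((197,337),0),((262,322),0)]),
  ("dogB",[((493,200),0),((709,200),0),((600,293),0),((540,147),22),((605,132),22),((605,372),22),((665,363),22),((600,322),0),((664,308),0),((604,360),9),((668,350),9)])):
    o=load(f)
    for c,h in pts: q=pl(o,cp(f,c),h);print(f,c,h,q.round(1),"r",np.hypot(*q).round(1),"ang",np.degrees(np.arctan2(q[1],q[0])).round(1))
    m=o["im"].mean(2);bg=[]
    P=cloud(o);D=(P-M);H=D@AX;x=D@E1;y=D@E2;r=np.hypot(x,y)*1e3;th=np.degrees(np.arctan2(y,x));s=0 if f=="dogA" else 180
    dth=(th-s+180)%360-180
    w=(r>26)&(r<37)&(H>.0015)&(H<.0125)&(abs(dth)<40)
    print(" elevated pts",w.sum(),[ (int(r[i]),round(H[i]*1e3,1),round(dth[i],1)) for i in zip(*np.where(w))][:60:2])
    w=(r>28.5)&(r<37)&(H>.018)&(abs(dth)<40);R=r*np.sin(np.radians(dth));w2=w;print(" lug lateral mm",np.percentile(R[w],[2,50,98]).round(1),w.sum())
E
```

```text
dogA (95, 200) 0 [ -1.7 -22.2] r 22.2 ang -94.4
dogA (312, 200) 0 [ 1.4 22.9] r 23.0 ang 86.5
dogA (205, 305) 0 [23. -1.] r 23.1 ang -2.4
dogA (200, 362) 22 [-8772.    791.4] r 8807.6 ang 174.8
dogA (265, 355) 22 [-8725.4  -223.1] r 8728.2 ang -178.5
dogA (138, 75) 22 [-4223.4  1368.6] r 4439.6 ang 162.0
dogA (207, 68) 22 [-4190.5   359.3] r 4205.9 ang 175.1
dogA (197, 337) 0 [30.2 -3.2] r 30.4 ang -6.0
dogA (262, 322) 0 [27.7 10.9] r 29.8 ang 21.5
 elevated pts 135 [(28, np.float64(2.1), np.float64(39.2)), (29, np.float64(2.1), np.float64(39.3)), (30, np.float64(1.6), np.float64(35.7)), (27, np.float64(1.7), np.float64(-6.0)), (28, np.float64(2.1), np.float64(9.6)), (28, np.float64(4.1), np.float64(14.8)), (29, np.float64(4.2), np.float64(18.0)), (30, np.float64(3.7), np.float64(20.9)), (29, np.float64(1.5), np.float64(-15.9)), (28, np.float64(3.8), np.float64(6.1)), (28, np.float64(4.9), np.float64(11.2)), (28, np.float64(5.9), np.float64(14.6)), (30, np.float64(4.0), np.float64(17.3)), (30, np.float64(5.8), np.float64(20.7)), (29, np.float64(3.6), np.float64(-4.2)), (29, np.float6
[... 1776 characters left out ...]
oat64(16.4)), (29, np.float64(6.5), np.float64(20.4)), (29, np.float64(3.1), np.float64(-3.6)), (30, np.float64(3.0), np.float64(-0.3)), (29, np.float64(4.1), np.float64(3.1)), (29, np.float64(4.5), np.float64(6.5)), (30, np.float64(4.6), np.float64(9.7)), (30, np.float64(4.8), np.float64(12.9)), (30, np.float64(5.8), np.float64(16.3)), (30, np.float64(6.4), np.float64(19.5)), (32, np.float64(4.8), np.float64(21.6)), (29, np.float64(4.9), np.float64(-3.7)), (30, np.float64(3.9), np.float64(-0.4)), (29, np.float64(6.2), np.float64(3.1)), (30, np.float64(5.3), np.float64(6.2)), (29, np.float64(6.8), np.float64(9.8)), (30, np.float64(6.8), np.float64(12.9))]
 lug lateral mm [-1.9  3.9  9.6] 139
```

```bash
python3 - <<'E'
from fit import *
from scipy.optimize import minimize_scalar,minimize
for f in("rack1","rack2"):
    o=load(f);P=cloud(o).reshape(-1,3);D=(P-ARB);x,y=D[:,0],D[:,1]
    c=proj(o,ARB+[0,0,.014]);print(f,c)
    r=np.hypot(x,y)
    low=(r>.0285)&(r<.035)&(abs(D[:,2])<.004); hi=(r>.0285)&(r<.0355)&(abs(D[:,2]-.014)<.003)
    th=np.degrees(np.arctan2(y,x))
    for nme,w in(("slot",low),("fl",hi)):
        h,_=np.histogram(th[w],np.arange(-180,181,5));print(nme,h)
    def cost(p):
        a=np.radians(p);lat=-x*np.sin(a)+y*np.cos(a);ins=abs(lat)<.009
        return (hi&ins).sum()-0.5*(low&ins).sum()
    A=np.arange(0,180,.5);C=np.array([cost(a) for a in A]);b=C.min();print("slot axis",A[C<=b+3])
o=load("spin1")
print("knob top",[pl(o,q,.066).round(1) for q in [(374,287)]],np.degrees(np.arctan2(*pl(o,(374,287),.066)[::-1])))
P=cloud(o);K=P[255:300,355:390];im=o["im"][255:300,355:390].mean(2);D=K[(im<70)]-M;D=D[abs(D@AX-.066)<.003];D=D[~np.isnan(D[:,0])];k=np.c_[D@E1,D@E2];print(len(k),k.mean(0),np.hypot(*k.mean(0)),np.degrees(np.arctan2(k.mean(0)[1],k.mean(0)[0])))
for f,s in(("dogA",0),("dogB",180),("spin1",0),("spin1",180)):
    o=load(f);D=cloud(o)-M;x=D@E1;y=D@E2;r=np.hypot(x,y);dth=(np.degrees(np.arctan2(y,x))-s+180)%360-180
    w=(abs(D@AX-.022)<.002)&(r>.03)&(r<.037)&(abs(dth)<35);e=dth[w];print(f,s,w.sum(),"lug mid",(np.percentile(e,2)+np.percentile(e,98))/2,e.mean())
E
```

```text
rack1 [385.50507354 145.0905574 ]
slot [ 7  0  0  0  0  0  0  0  0  0  0  0  0  0  0  0  0  0  0  0  0  0  0  0
  0  0  0  0  0  0  0  2 14 13 14 14  9  5  0  0  0  0  0  0  0  0  0  0
  0  0  0  0  0  0  0  0  0  0  0  0  0  0  0  0  0  0  9 20 19 20 17 22]
fl [ 0 17 22 22 22 24 22 21 24 20 23 20 20 22 21 20 20 22 19 23 19 20 22 18
 19 21 17 20 18 20 17  0  0  0  0  0  0 11  7  4  1  0  0  0  0  0  0  0
  0  0  0  0  0  0  0  0  1  4 10 15 16 22 22 22 21 22 23  0  0  0  0  0]
slot axis [170.  170.5 171. ]
rack2 [424.81153015 139.85856488]
slot [ 9  0  0  1  0  0  0  2  1  1  0  0  0  0  0  0  0  0  0  0  0  0  0  0
  0  0  0  0  0  0  0  0  6  0  0  0  0  0  0  0  0  0  0  0  0  0  0  0
  0  0  0  0  0  0  0  0  0  0  0  0  0  0  0  0  0  0 12 22 21 23 20 24]
fl [ 0 18 24 26 26 24 25 24 23 22 25 21 23 25 22 23 23 21 22 25 20 22 21 25
 22 20 23 24 18 24 20  0  0  0  0  0  0  0  0  0  0  0  0  0  0  0  0  0
  0  0  0  0  2  8 18 28 23 29 22 27 28 25 24 29 26 31 24  3  0  0  0  0]
slot axis [170.5 171. ]
knob top [array([ 49.1, -67.9])] -54.12191543984984
436 [ 0.0495013  -0.06776557] 0.08391991279081853 -53.85267040514717
dogA 0 119 lug mid 7.009038098443445 6.888024770904375
dogB 180 102 lug mid 6.772780498893125 7.2953882755653305
spin1 0 98 lug mid 6.216607397600448 6.588581897215461
spin1 180 98 lug mid 6.086512061339539 6.201945152752368
```

Dogs sit at 7.6° from E1 (both views agree), the arbor's slots at 170.7°, and the lock offset is about 0.02 rad. Now I'll take the arbor.

```bash
python3 - <<'E'
from h import *
al=np.radians(-16.8)
command_gripper(.07,100)
movep(ARB+[0,0,.22],Rd(al)); print(move_l(ARB+[0,0,.057],feed=.15,until_force=12)); st("at")
command_gripper(.03,100); st("grip")
move_l(ARB+[0,0,.10],feed=.08); move_l(ARB+[0,0,.27],feed=.2); st("up")
shot("wrist","arb1"); s=sense();o=load("arb1");T=(cloud(o)-s["position"])@s["tcp_rot"];q=T.reshape(-1,3);q=q[~np.isnan(q[:,0])]
q=q[(abs(q[:,1])<.04)&(abs(q[:,0])<.045)&(q[:,2]<.07)&(q[:,2]>-.06)]
for z in(-.036,-.019,.043):
  for dz in (-.004,0,.004):
    w=q[(abs(q[:,2]-z-dz)<.002)&(np.hypot(q[:,0],q[:,1])<.04)]
    if len(w)>9: print(z+dz,len(w),"x",w[:,0].min().round(4),w[:,0].max().round(4),"y",w[:,1].min().round(4),w[:,1].max().round(4))
print(inverse_kinematics(M+.2*AX,Rs(0)),s["joint_pos"].round(2))
E
```

```text
False
at t 19.66 p [0.4659 0.3266 0.1529] gap 0.0701 F [-0.3 -0.   0.7] T [0.06 0.03 0.04] g 0.0
grip t 20.07 p [0.4663 0.3265 0.1535] gap 0.0381 F [0.1 0.1 5.6] T [-0.12  0.19  0.04] g 99.6
up t 21.76 p [0.4643 0.3261 0.3635] gap 0.0378 F [ 0.3 -0.  -7. ] T [ 0.02  0.08 -0.02] g 101.2
-0.039999999999999994 662 x -0.0107 0.0125 y -0.0338 0.0314
-0.036 2222 x -0.0138 0.0133 y -0.0336 0.0313
-0.032 2917 x -0.0145 0.0137 y -0.0337 0.0317
-0.023 799 x -0.0102 0.0136 y -0.0339 0.0315
-0.019 1965 x -0.014 0.0212 y -0.0334 0.0312
-0.015 1921 x -0.0151 0.0213 y -0.0295 0.0296
0.03899999999999999 161 x 0.0028 0.0212 y -0.0216 0.0208
0.043 3965 x -0.0195 0.0353 y -0.0358 0.0348
0.047 511 x -0.0198 0.0351 y -0.0352 0.035
[-0.50847779 -0.26610527  0.81106998  2.10712643  0.08515194  0.62255927
  0.27303094] [-1.59  0.36  1.23  1.63 -0.35  1.4  -0.61]
```

```bash
cat >> h.py <<'E'
OFF=np.array([-.0007,-.0004,.0572])
def tgt(h,R): return M+h*AX-R@OFF
def hh():
    s=sense();d=s["position"]+s["tcp_rot"]@OFF-M;return (d@AX*1e3).round(2),(d@E1*1e3).round(2),(d@E2*1e3).round(2)
E
python3 - <<'E'
from h import *
R=Rs(0)
movep(tgt(.14,R),R); st("pre"); print(hh())
print(move_l(tgt(.03,R),feed=.08,until_force=12)); st("a"); print(hh())
print(move_l(tgt(.0125,R),feed=.03,until_force=10)); st("b"); print(hh())
print(move_l(tgt(-.0005,R),feed=.015,until_force=12)); st("c"); print(hh())
E
```

```text
pre t 23.77 p [ 0.4925 -0.2181  0.3521] gap 0.0377 F [ 0.3  0.7 -6.4] T [ 0.18  1.52 -0.05] g 101.3
(np.float64(139.62), np.float64(0.21), np.float64(0.99))
False
a t 25.64 p [ 0.5549 -0.2251  0.2625] gap 0.0381 F [-0.3  0.4 -6.1] T [ 0.15  1.62 -0.01] g 101.3
(np.float64(30.17), np.float64(0.27), np.float64(-0.15))
False
b t 26.38 p [ 0.5648 -0.2262  0.248 ] gap 0.0382 F [-0.1  0.7 -5.5] T [0.15 1.57 0.  ] g 101.3
(np.float64(12.6), np.float64(0.06), np.float64(-0.28))
True
c t 27.16 p [ 0.5717 -0.2266  0.2379] gap 0.0378 F [-3.   1.3  5.1] T [0.16 0.67 0.14] g 102.7
(np.float64(0.32), np.float64(-0.1), np.float64(0.06))
```

It slid over the dogs to within 0.3 mm of home. I'll press it lightly, release, retreat and check.

```bash
python3 - <<'E'
from h import *
R=Rs(0)
print(move_l(tgt(-.0015,R),feed=.015,until_force=15)); st("c"); print(hh())
command_gripper(.065); st("rel"); print(hh())
move_l(M+.17*AX,feed=.2); shot("wrist","seat"); st("back")
o=load("seat");D=(cloud(o)-M).reshape(-1,3);h=D@AX;x=D@E1;y=D@E2;r=np.hypot(x,y)
for a,b,z in((.0,.012,.092),(.016,.0205,.075),(.025,.0285,.014),(.042,.049,.022)):
    w=(r>a)&(r<b)&(abs(h-z)<.006);print(z,w.sum(),np.percentile(h[w],[10,50,90]).round(4),x[w].mean().round(4),y[w].mean().round(4))
u,v=proj(o,M).astype(int)
cv2.imwrite("pics/seatc.png",cv2.resize(o["im"][v-60:v+90,u-80:u+80],None,fx=3.5,fy=3.5,interpolation=cv2.INTER_CUBIC)[:,:,::-1]);print(u,v)
E
```

```text
True
c t 27.4 p [ 0.5719 -0.2265  0.2379] gap 0.0381 F [-3.4  1.1  6.2] T [0.22 0.74 0.15] g 102.9
(np.float64(0.22), np.float64(-0.07), np.float64(0.36))
rel t 27.77 p [ 0.5701 -0.225   0.2352] gap 0.0651 F [ 0.4 -0.5  0.3] T [0.11 0.62 0.01] g 0.0
(np.float64(-0.79), np.float64(-3.38), np.float64(2.0))
back t 29.37 p [ 0.5072 -0.221   0.3294] gap 0.0651 F [-0.4 -0.   0.3] T [0.04 0.57 0.02] g 0.0
0.092 992 [0.0912 0.0921 0.0929] 0.0 0.0001
0.075 775 [0.0741 0.075  0.0759] 0.0009 0.0055
0.014 457 [0.0132 0.0141 0.0149] -0.0008 0.0142
0.022 2748 [0.0212 0.022  0.0229] 0.0001 0.0043
319 212
```

View pics/seatc.png

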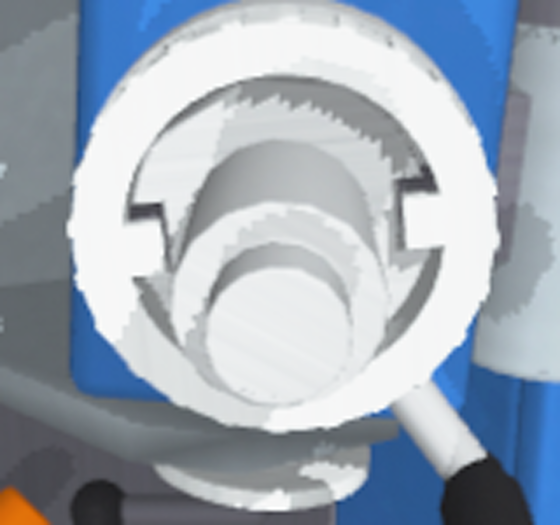

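The arbor is seated: flange top 14.1 mm above the face, axis centred, and in the crop both lugs stand in the slots, at about (150,245) and (420,220). Now the lock lever.

```bash
cat >> h.py <<'E'
def kp(phi,h,r=.0845): return M+r*(np.cos(phi)*E1+np.sin(phi)*E2)+h*AX
def kR(phi): return Rs(phi+np.pi/2)
E
python3 - <<'E'
from h import *
ph=np.radians(np.r_[-53.9,np.arange(-60,-120,-7)])
for p in ph: print(np.degrees(p).round(),[None if (q:=inverse_kinematics(kp(p,h),kR(p))) is None else q.round(2) for h in(.061,.14)])
E
```

```text
-54.0 [array([ 0.54,  0.21, -0.05,  1.92, -0.48,  0.48,  1.47]), array([ 0.4 ,  0.08,  0.14,  1.93, -0.45,  0.62,  1.45])]
-60.0 [array([ 0.39,  0.21,  0.14,  1.94, -0.59,  0.49,  1.47]), array([ 0.41,  0.08,  0.14,  1.94, -0.47,  0.62,  1.38])]
-67.0 [array([ 0.4 ,  0.21,  0.14,  1.96, -0.61,  0.49,  1.39]), array([ 0.25,  0.07,  0.33,  1.96, -0.52,  0.62,  1.31])]
-74.0 [array([ 0.41,  0.2 ,  0.14,  1.97, -0.64,  0.49,  1.31]), array([ 0.27,  0.07,  0.33,  1.98, -0.54,  0.62,  1.22])]
-81.0 [array([ 0.26,  0.2 ,  0.33,  2.  , -0.74,  0.5 ,  1.29]), array([ 0.1 ,  0.06,  0.52,  2.  , -0.57,  0.62,  1.15])]
-88.0 [array([ 0.27,  0.2 ,  0.33,  2.02, -0.77,  0.5 ,  1.21]), array([ 0.11,  0.06,  0.52,  2.02, -0.59,  0.61,  1.05])]
-95.0 [array([ 0.12,  0.21,  0.53,  2.05, -0.87,  0.52,  1.19]), array([-0.06,  0.05,  0.71,  2.05, -0.61,  0.61,  0.97])]
-102.0 [array([ 0.29,  0.19,  0.33,  2.06, -0.82,  0.48,  1.03]), array([-0.06,  0.04,  0.71,  2.07, -0.62,  0.6 ,  0.87])]
-109.0 [array([-0.13,  0.23,  0.84,  2.1 , -1.03,  0.57,  1.11]), array([-0.05,  0.03,  0.71,  2.09, -0.62,  0.58,  0.76])]
-116.0 [array([-0.09,  0.22,  0.79,  2.13, -1.03,  0.54,  0.99]), array([-0.44, -0.  ,  1.11,  2.13, -0.61,  0.57,  0.65])]
```

```bash
python3 - <<'E'
from h import *
p0=np.radians(-53.9)
command_gripper(.05,20)
movep(kp(p0,.13),kR(p0)); print(move_l(kp(p0,.061),feed=.1,until_force=8)); st("at")
command_gripper(.027); st("close")
for d in np.arange(-60,-115,-6.5):
    p=np.radians(d)
    try: hit=move_l(kp(p,.061),kR(p),feed=.06,until_force=15)
    except Unreachable as e: print("unreach",d,e);break
    s=sense();q=s["position"]-M;print(d,hit,"ang",np.degrees(np.arctan2(q@E2,q@E1)).round(1),s["wrist_force"].round(1),round(s["gripper_force"],1),s["joint_pos"][4].round(2),round(s["time_s"],1))
    if hit: break
E
```

```text
False
at t 31.62 p [ 0.6082 -0.2956  0.2724] gap 0.0498 F [-1.3 -0.6 -0.8] T [0.03 0.57 0.02] g 0.0
close t 31.97 p [ 0.6081 -0.2954  0.2726] gap 0.027 F [-0.2  0.3  0.3] T [ 0.05  0.57 -0.  ] g 0.0
-60.0 False ang -60.2 [ 0.2 -0.5  0.1] 0.0 -0.58 32.3
-66.5 False ang -66.3 [ 0.4  0.4 -1.1] 0.0 -0.61 32.6
-73.0 False ang -72.7 [ 0.  -0.4  0.3] 0.0 -0.64 32.9
-79.5 False ang -79.2 [ 0.4 -0.6  0.3] 0.0 -0.67 33.2
-86.0 False ang -85.7 [-0.5  0.3  0.3] 0.0 -0.7 33.5
-92.5 False ang -92.1 [ 0.4 -0.1  0.4] 0.0 -0.73 33.8
-99.0 False ang -98.6 [ 0.1  0.8 -0.4] 0.0 -0.76 34.1
-105.5 False ang -105.1 [ 0.6 -0.3 -0.4] 0.0 -0.79 34.4
-112.0 False ang -111.6 [-0.2  1.2 -1. ] 0.0 -0.81 34.7
```

```bash
python3 - <<'E'
from h import *
shot("wrist","lk1");o=load("lk1")
im=o["im"];cv2.imwrite("pics/lk1c.png",im[60:480,60:600,::-1])
E
```

```text
(no output)
```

View pics/lk1c.png

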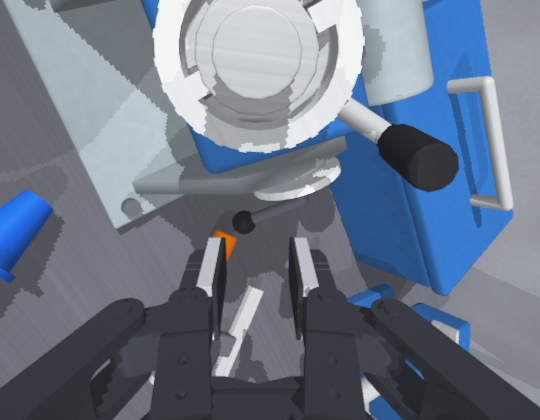

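The knob, at crop (435,165), was missed: it is still at the open position while the fingers stand at crop (258,240). I'll measure where it is now.

```bash
python3 - <<'E'
from h import *
o=load("lk1");P=cloud(o)-M
s=sense();q=s["position"]-M;print("tcp",[(q@e).round(4) for e in(E1,E2,AX)],"toolz.AX",s["tcp_rot"][:,2]@AX)
for (u,v) in[(493,230),(495,220),(460,205),(420,175)]:
    d=P[v,u];print((u,v),[(d@e).round(4) for e in(E1,E2,AX)])
K=P[175:260,430:525].reshape(-1,3);c=o["im"][175:260,430:525].mean(2).ravel();K=K[(c<80)];K=K[~np.isnan(K[:,0])]
h=K@AX;T=K[h>np.percentile(h,98)-.004];print("top",(T@AX).mean(),(T@E1).mean(),(T@E2).mean(),len(T))
for f in((275,310),(360,310)): d=P[f[1],f[0]];print("finger",[(d@e).round(4) for e in(E1,E2,AX)])
o=load("spin1");P=cloud(o)-M
for (u,v) in[(374,287),(370,278),(366,265)]:
    d=P[v,u];print((u,v),[(d@e).round(4) for e in(E1,E2,AX)])
E
```

```text
tcp [np.float64(-0.0308), np.float64(-0.0786), np.float64(0.0611)] toolz.AX -0.999999628391012
(493, 230) [np.float64(0.0491), np.float64(-0.0693), np.float64(0.0662)]
(495, 220) [np.float64(0.0509), np.float64(-0.0655), np.float64(0.066)]
(460, 205) [np.float64(0.0434), np.float64(-0.0599), np.float64(0.0507)]
(420, 175) [np.float64(0.0369), np.float64(-0.0487), np.float64(0.0187)]
top 0.06565804675400803 0.04908533806537877 -0.06775596316167969 2030
finger [np.float64(-0.0428), np.float64(-0.061), np.float64(0.0851)]
finger [np.float64(-0.0124), np.float64(-0.0736), np.float64(0.0843)]
(374, 287) [np.float64(0.0491), np.float64(-0.0679), np.float64(0.066)]
(370, 278) [np.float64(0.0456), np.float64(-0.0596), np.float64(0.0657)]
(366, 265) [np.float64(0.0462), np.float64(-0.0593), np.float64(0.034)]
```

```bash
python3 - <<'E'
from h import *
s=sense()
for f in("lk1","plug1","arb1"):
    o=load(f);T=camera_params("wrist")["tool_from_camera"]
    K=o["K"];v,u=np.mgrid[:480,:640];r=np.stack([(u-K[0,2])/K[0,0],(v-K[1,2])/K[1,1],np.ones_like(u)],-1)*o["d"][...,None]
    t=(r@T[:3,:3].T+T[:3,3]).reshape(-1,3);t=t[(o["d"].ravel()>0)]
    w=t[(abs(t[:,0])<.02)&(abs(t[:,1])>.010)&(abs(t[:,1])<.06)&(t[:,2]<.05)]
    hist,e=np.histogram(w[:,2],np.arange(-.06,.051,.005));print(f,dict(zip(e.round(3),hist)))
E
```

```text
lk1 {np.float64(-0.06): np.int64(2058), np.float64(-0.055): np.int64(1123), np.float64(-0.05): np.int64(1126), np.float64(-0.045): np.int64(629), np.float64(-0.04): np.int64(722), np.float64(-0.035): np.int64(667), np.float64(-0.03): np.int64(594), np.float64(-0.025): np.int64(542), np.float64(-0.02): np.int64(427), np.float64(-0.015): np.int64(152), np.float64(-0.01): np.int64(5), np.float64(-0.005): np.int64(0), np.float64(-0.0): np.int64(0), np.float64(0.005): np.int64(0), np.float64(0.01): np.int64(0), np.float64(0.015): np.int64(0), np.float64(0.02): np.int64(0), np.float64(0.025): np.int64(0), np.float64(0.03): np.int64(0), np.float64(0.035): np.int64(0), np.float64(0.04): np.int64(0), np.float64(0.045): np.int64(0)}
plug1 {np.float64(-0.06): np.int64(2107), np.float64(-0.055): np.int64(1139), np.float64(-0.05): np.int64(1098), np.float64(-0.045): np.int64(610), np.float64(-0.04): np.int64(700), np.float64(-0.035): np.int64(653), np.float64(-0.03): np.int64(596), np.float64(-0.025): np.int64(523), np.float64(-0.02): np.int64(614), np.float64(-0.015): np.int64(329), np.float64(-
[... 440 characters left out ...]
): np.int64(872), np.float64(-0.05): np.int64(1237), np.float64(-0.045): np.int64(740), np.float64(-0.04): np.int64(844), np.float64(-0.035): np.int64(1344), np.float64(-0.03): np.int64(755), np.float64(-0.025): np.int64(647), np.float64(-0.02): np.int64(2226), np.float64(-0.015): np.int64(216), np.float64(-0.01): np.int64(177), np.float64(-0.005): np.int64(177), np.float64(-0.0): np.int64(165), np.float64(0.005): np.int64(151), np.float64(0.01): np.int64(137), np.float64(0.015): np.int64(138), np.float64(0.02): np.int64(120), np.float64(0.025): np.int64(107), np.float64(0.03): np.int64(105), np.float64(0.035): np.int64(98), np.float64(0.04): np.int64(2169), np.float64(0.045): np.int64(108)}
```

The cloud shows the real fingertips ending about 12 mm behind the nominal TCP, so they passed above the knob. I'll repeat about 30 mm lower, checking reach first.

```bash
cat > lock.py <<'E'
from h import *
H=.030;p0=np.radians(-54.1)
for d in(-54,-75,-95,-112,-114): q=inverse_kinematics(kp(np.radians(d),H),kR(np.radians(d)));print(d,None if q is None else q.round(2))
s=sense();move_l(s["position"]+.05*AX,feed=.2); command_gripper(.05,20)
movep(kp(p0,.11),kR(p0)); print(move_l(kp(p0,H),feed=.1,until_force=8)); st("at")
command_gripper(.027); st("close")
for d in np.r_[np.arange(-60,-109,-6.5),-110,-112,-114,-116,-118]:
    p=np.radians(d)
    try: hit=move_l(kp(p,H),kR(p),feed=.05,until_force=12)
    except Unreachable as e: print("unreach",d,e);break
    s=sense();q=s["position"]-M;print(d,hit,"ang",np.degrees(np.arctan2(q@E2,q@E1)).round(1),s["wrist_force"].round(1),round(s["gripper_force"],1),s["joint_pos"][4].round(2),round(s["time_s"],1))
    if hit or np.linalg.norm(s["wrist_force"])>14: break
E
python3 lock.py
```

```text
-54 [ 0.4   0.26  0.1   1.93 -0.6   0.45  1.57]
-75 [ 0.41  0.26  0.14  1.97 -0.71  0.44  1.35]
-95 [ 0.41  0.25  0.17  2.03 -0.81  0.43  1.14]
-112 [ 0.4   0.24  0.19  2.08 -0.9   0.4   0.94]
-114 [ 0.4   0.24  0.2   2.09 -0.91  0.4   0.92]
False
at t 37.23 p [ 0.6257 -0.2976  0.2471] gap 0.0501 F [ 0.2 -0.1  0.8] T [ 0.02  0.62 -0.03] g 0.0
close t 37.58 p [ 0.6257 -0.2972  0.247 ] gap 0.0269 F [-0.2  1.1  0.5] T [0.05 0.6  0.03] g 0.0
-60.0 False ang -59.9 [0.  0.1 0.9] 0.3 -0.65 37.9
-66.5 False ang -66.4 [ 1.3 -0.   1.5] 0.7 -0.68 38.2
-73.0 False ang -73.1 [ 1.  -0.5  2.1] 0.6 -0.72 38.6
-79.5 False ang -79.7 [ 1.1 -0.4  0.6] 0.5 -0.75 38.9
-86.0 False ang -86.3 [-0.3 -0.4  1.3] 0.4 -0.79 39.3
-92.5 False ang -92.8 [ 0.6 -0.8 -0.1] 0.3 -0.82 39.6
-99.0 False ang -99.3 [1.  0.4 0.9] 0.3 -0.86 40.0
-105.5 False ang -105.7 [ 0.6 -0.6  1.8] 0.3 -0.89 40.3
-110.0 False ang -110.1 [-0.2  0.3  1.3] 0.4 -0.91 40.6
-112.0 False ang -112.0 [ 0.9 -0.6  1. ] 0.9 -0.92 40.8
-114.0 False ang -113.6 [ 2.8 -0.2  1.5] 1.8 -0.94 41.1
-116.0 False ang -113.6 [ 9.8 -2.5  0.7] 4.5 -0.95 41.3
-118.0 False ang -113.5 [16.2 -5.5 -0.4] 7.0 -0.96 41.6
```

```bash
python3 - <<'E'
from h import *
command_gripper(.055); s=sense();p=np.radians(-113)
move_l(kp(p,.035),feed=.05); move_l(kp(p,.16),feed=.2); st("clear")
movep(M+.2*AX+[0,0,.02],Rs(0)); shot("wrist","end"); st()
o=load("end");D=cloud(o)-M;x=D@E1;y=D@E2;h=D@AX;r=np.hypot(x,y);th=np.degrees(np.arctan2(y,x))
w=(abs(h-.066)<.003)&(abs(r-.085)<.013);print("knob",w.sum(),th[w].mean(),"lock",np.radians(7.6-60-th[w].mean()))
w=(abs(h-.022)<.002)&(r>.03)&(r<.036);print("lug",np.histogram(th[w],np.arange(-180,181,20)))
w=(abs(h-.014)<.003)&(r>.025)&(r<.0285);print("flange h",np.median(h[w]));w=(abs(h-.092)<.004)&(r<.012);print("nose",np.median(h[w]),x[w].mean(),y[w].mean())
shot("scene","sceneE")
cv2.imwrite("pics/endc.png",np.hstack([cv2.resize(o["im"][:400],(400,250)),cv2.resize(load("sceneE")["im"],(400,300))[:250]])[:,:,::-1])
E
```

```text
clear t 43.06 p [ 0.4834 -0.2988  0.3052] gap 0.0552 F [-0.1 -0.9 -0.6] T [0.02 0.56 0.02] g 0.0
 t 43.61 p [ 0.4897 -0.2197  0.3724] gap 0.0547 F [ 0.3 -0.6  0.1] T [0.1  0.62 0.02] g 0.0
knob 406 -112.47178713126573 lock 1.048450472997746
lug (array([ 0,  0,  0,  0,  0,  0, 38,  0,  0,  0,  0,  0,  0,  0, 14, 74,  0,
        0]), array([-180, -160, -140, -120, -100,  -80,  -60,  -40,  -20,    0,   20,
         40,   60,   80,  100,  120,  140,  160,  180]))
flange h 0.014047164137794334
nose 0.0920534855955378 1.182180997695607e-05 0.00010445086887991351
```

View pics/endc.png

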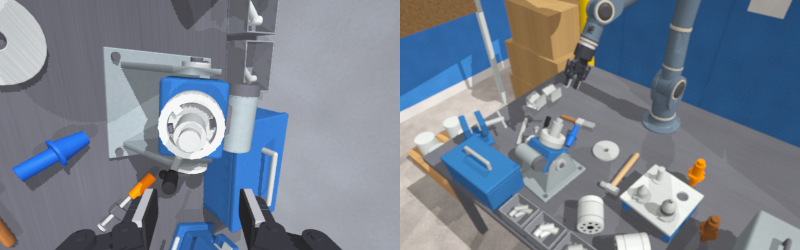

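The last picture shows the lever swung towards the robot (knob at (168,180)), the arbor seated, the plug standing in the rack and the arbor's hole empty at (683,197). The lock measures 1.048 rad.

```bash
python3 -c "
from rig import *
print(finish_job())"
```

```text
the job is handed in; nothing more can be done
None
```

The job is handed in at about 44 s: the plug stands in the rack's free hole, the arbor is seated fully home over the dogs, and the lock ring measures 1.048 rad, at its stop, with the gripper clear; the first lever swing passed above the knob without touching it, so I repeated it lower.

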